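Close and pin the gate of a sauce bottle rack

TASK

Close up the sauce bottle rack: pull the locking pin up out of the rail against its spring catch, slide the gate towards the bottles to the rail's second hole (hidden under the slide, so find it by feel), and push the pin down through both holes until it clicks in and its flange sits fully home on the slide. Let go of it, and leave the bottles standing and the other things on the counter where they are.

Things in the scene. Friction and masses are not known exactly. Their poses are not given: they have to be found in the camera images.
- rack: fixed bottle rack 370 x 86 mm. Origin on the counter straight under the rail's first hole, where the pin starts; z up, +y along the rail towards the bottles, x across it. The aluminium rail (top 45 mm above the counter, side lips 76 mm wide over all and 53 mm high) runs from y = -85 to 150 mm; a bay with 58 mm high walls, y = 150 to 285 mm, holds two bottles.
- rail_hole (a point): mouth of the rail's first hole, 45 mm above the counter. The rail has two such holes on its centre line x = 0, round, 19 mm wide, 40 mm deep. The second lies somewhere between 46 and 72 mm along +y: it differs each time, is not measured and is always covered by the slide; the rail's top between them is flat. In each hole, 25 mm above the counter, spring balls catch the pin's groove.
- gate (a joint): position of the slide along the rail's +y, m: about 0 at the first hole (start), somewhere from 0.046 to 0.072 at the second; limits -0.003 and 0.076, where the gate is still clear of the bottles. About 2 N of friction; it stays where it is left. The upright gate plate, 66 mm wide, stands at the slide's bottle end, 78 mm from the slide's hole, top 120 mm above the counter.
- gate_hole (a point): mouth of the slide's own round hole (19 mm wide, 20 mm deep, going right through), on the top centre of the slide's square block, 66 mm above the counter; moves with the slide, same axes as the rack. The block is 42 x 42 mm and sits on a steel plate 56 x 150 x 6 mm that lies 1 mm above the rail.
- pin: loose upright locking pin, 100 mm long, 0.1 to 0.17 kg. Origin at the centre of its lower tip, z up. Steel shank 16 mm thick, 56 mm long, tip tapered to 8 mm over the lowest 8 mm, groove 16 mm above the tip; then a flange 28 mm across (z = 56 to 61 mm) and a 14 mm neck. Home: flange on the slide's block, tip 10 mm above the counter, top 110 mm. Clearance in the holes 1.5 mm all round.
- pin_grip (a point): middle of the pin's black T-bar grip, 85 mm above the pin's tip: bar 64 mm long (pin's x), 20 mm thick (y), 30 mm tall (70 to 100 mm above the tip). Catch: pulling out takes 7 to 14 N over the first 4 mm, then little. Pushing in, the balls are met about 14 mm before home; 5 to 12 N over the next 8 mm passes them, then it slides home almost freely.
- pin_tip (a point): centre of the pin's lower tip. Between 46 and 62 mm above the counter the tip is out of the rail but still inside the slide's hole, so the pin can carry the slide along. Pressed lightly down there it stops at 45 mm on solid rail; over the rail's hole it sinks to about 24 mm; 2 to 6 mm off centre it sinks only partly, its taper on the hole's edge.
- bottle_a: white squeeze bottle, 56 mm across, 170 mm high, loose, standing in the rack's bay next to the gate, about 188 mm from the first hole; origin at the centre of its base.
- bottle_b: olive squeeze bottle, 56 mm across, 170 mm high, loose, standing in the rack's bay, about 250 mm from the first hole; origin at the centre of its base.
- spoon: steel spoon, 190 mm long, lying, loose; stands by, not to be disturbed; origin at the centre of its underside.
- dish: green glass bowl, 104 mm across, 45 mm high, loose; stands by, not to be disturbed; origin at the centre of its underside.
- shaker: glass jar, 48 mm across, 90 mm high, loose; stands by, not to be disturbed; origin at the centre of its underside.
- pot: steel pot, 200 mm across, 110 mm high, loose; stands by, not to be disturbed; origin at the centre of its underside.
- plate: blue plate, 240 mm across, loose; stands by, not to be disturbed; origin at the centre of its underside.
- oil: squeeze bottle, 64 mm across, 200 mm high, loose; stands by, not to be disturbed; origin at the centre of its underside.
- cup: white cup, 76 mm across, 80 mm high, loose; stands by, not to be disturbed; origin at the centre of its underside.
Not all that is in view belongs to the job. What is meant by the pin is not green or orange, and is the larger of those in its own colour.

How it is judged:
On the way, in this order (a step that is already met when the one before it is completed fails the run):
1. the pin is drawn up clear of the rail (tip above the rail's top) (z of pin in the frame of rack above 0.045 m), for 0.1 s.
2. the slide has been moved towards the bottles, more than 38 mm along (value of joint gate above 0.038 m), for 0.1 s.
3. the pin is home through slide and second hole (z of pin in the frame of gate_hole between -0.06 and -0.0525 m and horizontal distance between pin and gate_hole below 0.005 m and value of joint gate above 0.041 m and angle between pin's own z axis and vertical below 0.1 rad), for 0.2 s.
At the end, for the whole second after the job is handed in: The pin stands at rest in the slide's hole and the rail's second hole, its flange within 3.5 mm of the slide's block (past the click), within 5 mm of the hole's axis and upright within 0.1 rad, the slide more than 41 mm along towards the bottles; both bottles stand upright within 0.1 rad (all of step 3 and linear speed of pin below 0.02 m/s and angle between each of bottle_a, bottle_b's own z axis and vertical below 0.1 rad); the robot touches nothing.
It fails at once if a bottle in the rack is knocked over or lifted out (angle between any of bottle_a, bottle_b's own z axis and vertical above 0.35 rad or distance of any of bottle_a, bottle_b from where it was at the start of the episode above 0.05 m).
It fails at once if one of the other things on the counter is shifted by more than 30 mm (distance of any of spoon, dish, shaker, pot, plate, oil, cup from where it was at the start of the episode above 0.03 m).
It also fails if it takes over 61 s, if anything falls off the work surface, if the arm or the gripper's body presses on something with over 40 N, if the wrist force passes 120 N, or if a joint passes its speed limit or range.

ROBOT

A 6-joint arm with a two-finger parallel gripper is mounted at the origin on the work surface. World frame = base frame: x ahead of the robot, y to its left, z up, the work surface at z = 0. Lengths are in m, angles in rad, forces in N, time in s.
With the tool pointing down it reaches from about 0.375 to 0.9 m from the base axis. Payload 3.1 kg.
Tool frame: the origin (TCP) lies midway between the tips of the shut fingers; the grasp point (between the pads) lies 19 mm behind it (manip.grasp_offset is the distance from the TCP to the grasp point, in m); z points along the fingers, y is the line along which they close (so a half turn about z gives the same grasp; the last joint's range is limited). The gripper opens to 85 mm and grips with 20 to 120 N. Pads are 22 mm wide; open, the fingers measure 114 mm over their backs; the gripper's body (76 mm by 85 mm) begins 54 mm behind the grasp point. The pads swing forward as they close: fully open they stand 13 mm farther back than shut.
Start: joints at [1.133, 0.527, 1.433, -0, 1.181, -0.178], TCP at [0.161, 0.604, 0.231] pointing down, gripper open.
Joint ranges: [-3.08, 3.08], [-0.75, 2.2], [0.22, 2.44], [-1.43, 4.57], [0, 2.65], [-2.85, 2.85]. Speed limits (rad/s): [2.79, 2.79, 3.14, 3.14, 3.14, 3.14].

INTERFACE

Orientations are given as a unit quaternion [x, y, z, w].
In Python, from station import sensors, cams, order, manip gives the robot as it stands.
- The arm moves only by the tool move_arm, never from a script. Its argument "targets" is a list of rows, each an object of numbers: "dx", "dy", "dz": the shift along the world's x, y, z normalised to -1 to 1, where 1 is 25 mm; "rx", "ry", "rz": the turn, a rotation vector about the world's x, y, z normalised to -1 to 1, where 1 is 30 degrees. A call has exactly 10 rows; each row shifts and turns the commanded pose from where the row before left it; what a row does not reach is not made up. A row lasts 1/8 s, in which the tool goes at most 62.5 mm and 10.7 degrees, less where a joint would pass 70% of its speed; a pose out of reach is approached as far as the arm can. A call with a number of a shift or a turn outside -1 to 1 is refused whole. A call with a gripper value outside its range is refused whole. "claw" is the opening in per cent of the stroke, from 0 (shut) to 100 (fully open), set as the call begins (left out, the last holds). The fingers move at their own pace and stop on an object; "newtons" is the grip in N (left out, the last holds). Time passes only in rows, so rows that do not move let the fingers close, or fill a call up. It gives the time, the measured TCP pose, the force, the opening and the grip force at its end, in the units of the state.
- sensors.sense(): the state, without advancing time (a new reading comes with each control period).
- cams.snapshot(name): name is "side" or "top" or "wrist"; returns the picture (400x640x3 uint8, red, green, blue); there is no depth.
- cams.camera_model(name): a dict with "fx", "fy", "cx", "cy" (pixels), "extrinsics" (4x4, takes a point from world to camera coordinates). Camera axes: x right, y down, z forward; pixel columns grow to the right and rows downward; lengths in m; the calibration is good to about 2 mm. A picture is of the moment at which its call begins: read the wrist's pose just before it. camera_model takes no time and is no camera call; for the wrist camera it gives the pose at the moment of the call.
- order.sign_off(): hands the job in; it is judged then, once.
The state is a dict: "t": time; "q": joint angles; "qd": joint speeds; "tau": joint torques, N m; "tcp_pos": TCP position; "tool_rot": TCP orientation; "force": force on the tool from outside, world axes, zero at the start; "ft_torque": the same for the moment, N m; "finger_gap": opening from 0.0 (shut) to 1.0 (fully open); "gripper_force": force on a finger pad.
Only numpy, scipy, OpenCV 4.12 (cv2) and the standard library are available. Lean on these libraries where they do the work, as an engineer would, in place of code of your own. Each camera call takes 0.05 s, during which the arm holds its last target. There are 200 camera calls.

## Working session

There is one attempt and no reset: what is moved stays moved. The work goes in short steps, Python scripts to look and compute and a tool call to move; the robot and the scene stay as the last step left them, time stands still between calls to the robot, and variables do not carry over. Pictures are saved under pics/ and viewed, at most 10 in all, crops included, and the job is handed in when it is done.

Besides the shell and the picture viewer there is one more tool, called after "Request:" as name(argument=value, ...) on one line, values as JSON. move_arm: Moves the arm, as the interface text tells. Scaled input: -1 to 1 covers 25 mm each way for a shift and 30 degrees each way for a turn. Its arguments: {"type":"object","properties":{"targets":{"type":"array"},"claw":{"type":"number"},"newtons":{"type":"number"}},"required":["targets"]}

```bash
mkdir -p pics
python3 - <<'E'
from station import sensors,cams,manip
import cv2,numpy as np
s=sensors.sense();print(s['t'],s['tcp_pos'],s['tool_rot'],s['finger_gap'],manip.grasp_offset)
a=[]
for n in ['side','top']:
    im=cams.snapshot(n);cv2.imwrite(f'pics/{n}0.png',im[:,:,::-1]);m=cams.camera_model(n);print(n,m)
E
```

```text
0.0 [0.1602183  0.60337863 0.23030081] [ 1.29538097e-01  9.91573822e-01 -1.06014928e-03 -3.36917474e-04] 0.9989143198589886 0.0187
side {'fx': 390.5792937272535, 'fy': 390.5792937272535, 'cx': 327.162233994611, 'cy': 200.80922460789913, 'extrinsics': array([[ 0.99265571, -0.12023037,  0.01339008, -0.53815185],
       [-0.06106892, -0.59357234, -0.80246026,  0.09368158],
       [ 0.10442808,  0.79574904, -0.59655531,  1.07584042],
       [ 0.        ,  0.        ,  0.        ,  1.        ]])}
top {'fx': 407.5311690272815, 'fy': 407.5311690272815, 'cx': 316.1254947758489, 'cy': 194.54449544193278, 'extrinsics': array([[ 0.0117458 , -0.99989557,  0.00841944, -0.02878748],
       [-0.99637562, -0.01241304, -0.08415191,  0.54414055],
       [ 0.08424764, -0.00740049, -0.99641737,  1.28199358],
       [ 0.        ,  0.        ,  0.        ,  1.        ]])}
```

View pics/side0.png

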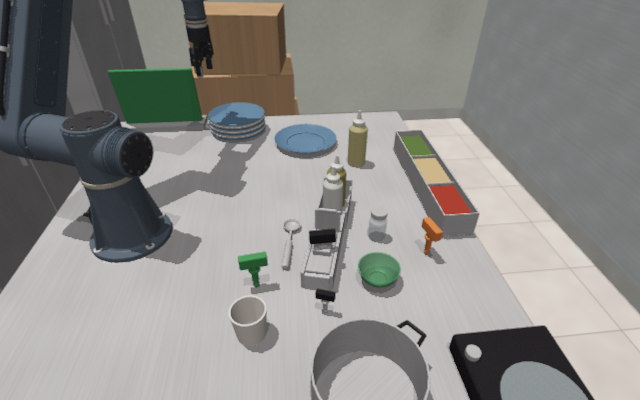

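View pics/top0.png

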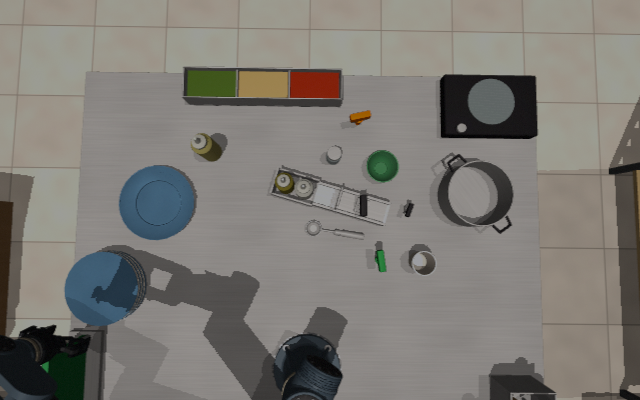

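Four T-bar pins are in view (side-image pixels):
- green at (252,262)
- orange at (431,235)
- small black at (325,297)
- large black at (322,236), standing in the rack's slide

The large black one fits: it is not green or orange, and it is the larger of the two in its colour. I'll measure it and confirm it in a crop.

```bash
cat > h.py <<'E'
import numpy as np,cv2
from station import sensors,cams
def ray(m,u,v,z):
    E=m['extrinsics'];R=E[:3,:3];c=-R.T@E[:3,3]
    d=R.T@np.array([(u-m['cx'])/m['fx'],(v-m['cy'])/m['fy'],1]);return c+d*(z-c[2])/d[2]
def blobs(mask,amin=15):
    n,l,s,c=cv2.connectedComponentsWithStats(mask.astype(np.uint8))
    return [(i,s[i],c[i],l==i) for i in range(1,n) if s[i][4]>=amin]
E
python3 - <<'E'
from h import *
out=[]
for n,(x0,y0,x1,y1) in {'top':(255,155,425,240),'side':(280,140,450,310)}.items():
    im=cv2.imread(f'pics/{n}0.png');m=cams.camera_model(n)
    c=im[y0:y1,x0:x1]
    for i,s,ce,mk in blobs(c.max(2)<45):
        ys,xs=np.nonzero(mk);r=cv2.minAreaRect(np.c_[xs+x0,ys+y0].astype(np.float32))
        u,v=r[0];b=cv2.boxPoints(r)
        print(n,s[4],np.round(r[0],1),np.round(r[1],1),'z.11:',ray(m,u,v,.11).round(4),'z.095',ray(m,u,v,.095).round(4))
        print([ray(m,*p,.11)[:2].round(3).tolist() for p in b])
    out.append(cv2.resize(c,None,fx=400/c.shape[1],fy=400/c.shape[1],interpolation=cv2.INTER_CUBIC))
o=np.vstack(out);cv2.imwrite('pics/crop0.png',o[:600]);print(o.shape)
E
```

```text
top 30 [290.2 189. ] [ 3.8 12.8] z.11: [0.5526 0.0562 0.11  ] z.095 [0.5541 0.0571 0.095 ]
[[0.542, 0.073], [0.571, 0.048], [0.563, 0.039], [0.534, 0.064]]
top 144 [363.  205.5] [21.  6.] z.11: [ 0.506  -0.1618  0.11  ] z.095 [ 0.5069 -0.1637  0.095 ]
[[0.537, -0.153], [0.538, -0.171], [0.475, -0.171], [0.475, -0.153]]
top 63 [408.3 209.6] [ 5.1 13.6] z.11: [ 0.4954 -0.2971  0.11  ] z.095 [ 0.4962 -0.3006  0.095 ]
[[0.479, -0.283], [0.517, -0.297], [0.512, -0.312], [0.474, -0.297]]
side 312 [322.1 236.4] [12.5 25.2] z.11: [ 0.5064 -0.1837  0.11  ] z.095 [ 0.5083 -0.1671  0.095 ]
[[0.477, -0.163], [0.538, -0.16], [0.535, -0.204], [0.476, -0.206]]
side 162 [325.  295.2] [18.9  8.8] z.11: [ 0.4929 -0.3578  0.11  ] z.095 [ 0.4945 -0.3454  0.095 ]
[[0.472, -0.361], [0.478, -0.34], [0.514, -0.354], [0.507, -0.375]]
(600, 400, 3)
```

View pics/crop0.png

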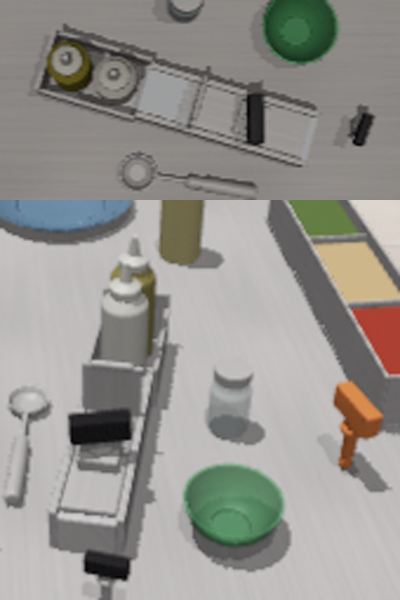

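Crop: the large black T-bar (top image 363,205; side 322,236) sits on the rack's slide. The small black one (408,209 in top) lies off the rack. Bar size comes out about 63 mm, which confirms it's the pin. Setting out.

Request:
move_arm(targets=[{"dx":0.8,"dy":-1},{"dx":0.8,"dy":-1},{"dx":0.8,"dy":-1},{"dx":0.8,"dy":-1},{"dx":0.8,"dy":-1},{"dx":0.8,"dy":-1},{"dx":0.8,"dy":-1},{"dx":0.8,"dy":-1},{"dx":0.8,"dy":-1},{"dx":0.8,"dy":-1}], claw=100)

```text
schema error: expected keys dx, dy, dz, rx, ry, rz
```

Request:
move_arm(targets=[{"dx":0.4,"dy":-1},{"dx":0.4,"dy":-1},{"dx":0.4,"dy":-1},{"dx":0.4,"dy":-1},{"dx":0.4,"dy":-1},{"dx":0.4,"dy":-1},{"dx":0.4,"dy":-1},{"dx":0.4,"dy":-1},{"dx":0.4,"dy":-1},{"dx":0.4,"dy":-1}])

```text
schema error: expected keys dx, dy, dz, rx, ry, rz
```

Request:
move_arm(targets=[{"dx":0.2,"dy":-1,"rz":0.1},{"dx":0.2,"dy":-1,"rz":0.1},{"dx":0.2,"dy":-1,"rz":0.1},{"dx":0.2,"dy":-1,"rz":0.1},{"dx":0.2,"dy":-1,"rz":0.1},{"dx":0.2,"dy":-1},{"dx":0.2,"dy":-1},{"dx":0.2,"dy":-1},{"dx":0.2,"dy":-1},{"dx":0.2,"dy":-1}])

```text
schema error: expected keys dx, dy, dz, rx, ry, rz
```

Run:
```python
from h import *
s=sensors.sense();print(s['t'],s['tcp_pos'],s['tool_rot'],s['force'])
m=cams.camera_model('wrist');im=cams.snapshot('wrist')[:,:,::-1];cv2.imwrite('pics/w1.png',im)
for i,st,ce,mk in blobs(im.max(2)<45,400):
    ys,xs=np.nonzero(mk);r=cv2.minAreaRect(np.c_[xs,ys].astype(np.float32))
    print(st,np.round(r[0],1),np.round(r[1],1),ray(m,*r[0],.11).round(4),[ray(m,*p,.11)[:2].round(4).tolist() for p in cv2.boxPoints(r)])
R=m['extrinsics'][:3,:3];print(-R.T@m['extrinsics'][:3,3],R[2])
```

```text
0.1 [0.16022339 0.60343271 0.23041433] [ 1.29505087e-01  9.91578256e-01 -9.51204333e-04 -2.98841447e-04] [ 2.42646748e-01 -3.65275070e-01 -1.71027470e-04]
[ 352    0   59  111 4215] [381.2  55. ] [118.6  38.9] [0.0569 0.6818 0.11  ] [[0.0132, 0.6673], [0.0162, 0.6968], [0.1049, 0.6976], [0.1022, 0.6651]]
[    0   250   640   150 47714] [319.5 324.5] [149. 639.] [0.2921 0.5676 0.11  ] [[0.131, 0.2898], [0.289, 0.8877], [0.4808, 0.8928], [0.2959, 0.1893]]
[0.09305556 0.62161363 0.37135738] [ 0.26214832 -0.07135774 -0.96238575]
```

View pics/w1.png

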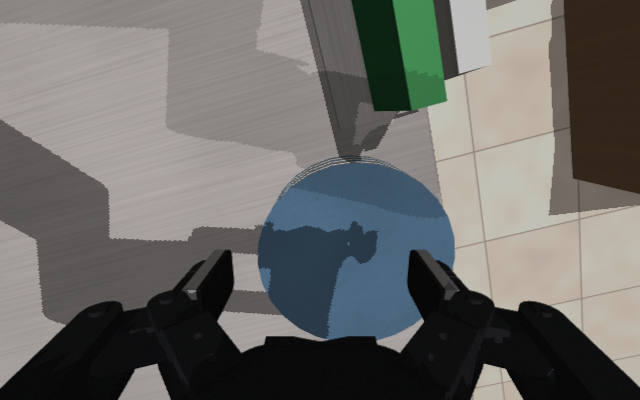

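The moves were refused because every row needs all six keys, so the picture shows only the plate stack under the start pose, with the fingers at (215,280) and (430,280). Resending with full rows.

Request:
move_arm(targets=[{"dx":0.8,"dy":-1,"dz":0,"rx":0,"ry":0,"rz":0},{"dx":0.8,"dy":-1,"dz":0,"rx":0,"ry":0,"rz":0},{"dx":0.8,"dy":-1,"dz":0,"rx":0,"ry":0,"rz":0},{"dx":0.8,"dy":-1,"dz":0,"rx":0,"ry":0,"rz":0},{"dx":0.8,"dy":-1,"dz":0,"rx":0,"ry":0,"rz":0},{"dx":0.8,"dy":-1,"dz":0,"rx":0,"ry":0,"rz":0},{"dx":0.8,"dy":-1,"dz":0,"rx":0,"ry":0,"rz":0},{"dx":0.8,"dy":-1,"dz":0,"rx":0,"ry":0,"rz":0},{"dx":0.8,"dy":-1,"dz":0,"rx":0,"ry":0,"rz":0},{"dx":0.8,"dy":-1,"dz":0,"rx":0,"ry":0,"rz":0}], claw=100)

```text
t: 1.4
tcp_pos: [0.3609, 0.3531, 0.2311]
tool_rot: [0.13, 0.992, -0.0, -0.0]
force: [-0.4, -0.6, 1.1]
finger_gap: 1.003
gripper_force: 0.0
```

Request:
move_arm(targets=[{"dx":0.4,"dy":-1,"dz":0,"rx":0,"ry":0,"rz":0},{"dx":0.4,"dy":-1,"dz":0,"rx":0,"ry":0,"rz":0},{"dx":0.4,"dy":-1,"dz":0,"rx":0,"ry":0,"rz":0},{"dx":0.4,"dy":-1,"dz":0,"rx":0,"ry":0,"rz":0},{"dx":0.4,"dy":-1,"dz":0,"rx":0,"ry":0,"rz":0},{"dx":0.4,"dy":-1,"dz":0,"rx":0,"ry":0,"rz":0},{"dx":0.4,"dy":-1,"dz":0,"rx":0,"ry":0,"rz":0},{"dx":0.4,"dy":-1,"dz":0,"rx":0,"ry":0,"rz":0},{"dx":0.4,"dy":-1,"dz":0,"rx":0,"ry":0,"rz":0},{"dx":0.4,"dy":-1,"dz":0,"rx":0,"ry":0,"rz":0}])

```text
t: 2.65
tcp_pos: [0.4606, 0.1032, 0.2312]
tool_rot: [0.13, 0.992, -0.0, -0.0]
force: [0.3, 0.3, -0.2]
finger_gap: 1.001
gripper_force: 0.0
```

Request:
move_arm(targets=[{"dx":0.2,"dy":-1,"dz":0,"rx":0,"ry":0,"rz":0.1},{"dx":0.2,"dy":-1,"dz":0,"rx":0,"ry":0,"rz":0.1},{"dx":0.2,"dy":-1,"dz":0,"rx":0,"ry":0,"rz":0.1},{"dx":0.2,"dy":-1,"dz":0,"rx":0,"ry":0,"rz":0.1},{"dx":0.2,"dy":-1,"dz":0,"rx":0,"ry":0,"rz":0.1},{"dx":0.2,"dy":-1,"dz":0,"rx":0,"ry":0,"rz":0},{"dx":0.2,"dy":-1,"dz":0,"rx":0,"ry":0,"rz":0},{"dx":0.2,"dy":-1,"dz":0,"rx":0,"ry":0,"rz":0},{"dx":0.2,"dy":-1,"dz":0,"rx":0,"ry":0,"rz":0},{"dx":0,"dy":-1,"dz":0,"rx":0,"ry":0,"rz":0}])

```text
t: 3.9
tcp_pos: [0.5057, -0.1468, 0.2311]
tool_rot: [-0.001, 1.0, 0.0, -0.0]
force: [-0.1, 0.3, 0.8]
finger_gap: 1.001
gripper_force: 0.0
```

Run:
```python
from h import *
s=sensors.sense();print(s['t'],s['tcp_pos'],s['tool_rot'],s['force'])
m=cams.camera_model('wrist');im=cams.snapshot('wrist')[:,:,::-1];cv2.imwrite('pics/w2.png',im)
for i,st,ce,mk in blobs(im.max(2)<45,400):
    ys,xs=np.nonzero(mk);r=cv2.minAreaRect(np.c_[xs,ys].astype(np.float32))
    print(st,np.round(r[0],1),np.round(r[1],1),ray(m,*r[0],.11).round(4),[ray(m,*p,.11)[:2].round(4).tolist() for p in cv2.boxPoints(r)])
```

```text
3.9 [ 0.50569067 -0.1468483   0.23110641] [-1.03579831e-03  9.99999462e-01  3.64092167e-05 -2.86749932e-05] [-0.09992522  0.31091182  0.79228756]
[156 158  25  40 699] [168.4 177.6] [18.9 40.2] [ 0.4869 -0.2838  0.11  ] [[0.5034, -0.2985], [0.4674, -0.2854], [0.471, -0.2695], [0.5072, -0.2821]]
[ 289  161   24   69 1461] [300.6 195. ] [68.4 22.1] [ 0.5029 -0.1645  0.11  ] [[0.4718, -0.1747], [0.4712, -0.155], [0.5361, -0.1537], [0.5367, -0.1748]]
[    0   250   640   150 50457] [319.5 324.5] [149. 639.] [ 0.643  -0.1469  0.11  ] [[0.5586, -0.4569], [0.5571, 0.1631], [0.7422, 0.2182], [0.7439, -0.5112]]
```

View pics/w2.png

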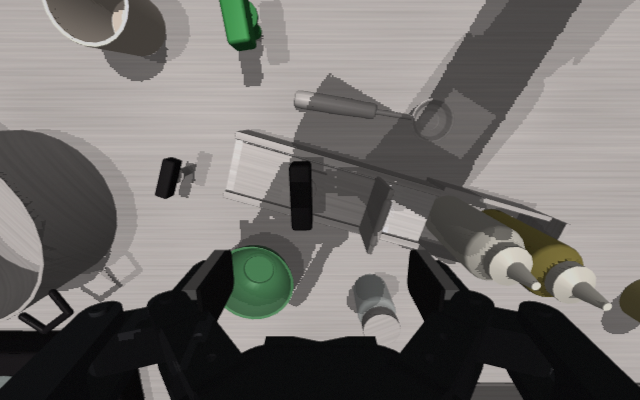

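The wrist picture shows the pin's bar at (301,195), about aligned with world x, the gate plate at (375,215), the bottles on the right and the dish at (260,282), which is below the fingers' level. Descending and working out the rail direction meanwhile.

Request:
move_arm(targets=[{"dx":0,"dy":-0.33,"dz":-0.5,"rx":0,"ry":0,"rz":0},{"dx":-0.04,"dy":-0.33,"dz":-0.8,"rx":0,"ry":0,"rz":0},{"dx":0,"dy":0,"dz":-0.8,"rx":0,"ry":0,"rz":0},{"dx":0,"dy":0,"dz":-0.8,"rx":0,"ry":0,"rz":0},{"dx":0,"dy":0,"dz":-0.8,"rx":0,"ry":0,"rz":0},{"dx":0,"dy":0,"dz":-0.8,"rx":0,"ry":0,"rz":0},{"dx":0,"dy":0,"dz":-0.7,"rx":0,"ry":0,"rz":0},{"dx":0,"dy":0,"dz":-0.5,"rx":0,"ry":0,"rz":0},{"dx":0,"dy":0,"dz":-0.4,"rx":0,"ry":0,"rz":0},{"dx":0,"dy":0,"dz":0,"rx":0,"ry":0,"rz":0}], claw=70)

```text
t: 5.2
tcp_pos: [0.5041, -0.1621, 0.0781]
tool_rot: [-0.001, 1.0, 0.0, -0.001]
force: [0.7, 0.6, 0.1]
finger_gap: 0.699
gripper_force: 0.0
```

Run:
```python
from h import *
s=sensors.sense();print(s['t'],s['tcp_pos'],s['force'],s['finger_gap'])
# rail direction from top image: line fit on rack silhouette lips
m=cams.camera_model('top');im=cv2.imread('pics/top0.png',0)
P=[((276,168),(333,184)),((270,191),(385,224))]
seg=cv2.createLineSegmentDetector().detect(cv2.resize(im[155:240,255:425],None,fx=4,fy=4,interpolation=cv2.INTER_CUBIC))[0][:,0]
for a in seg:
    if np.hypot(a[2]-a[0],a[3]-a[1])>150:
        p=a/4+np.array([255,155,255,155]);q0=ray(m,p[0],p[1],.053);q1=ray(m,p[2],p[3],.053);d=q1-q0
        if d[1]<0:d=-d
        print(p.round(),np.degrees(np.arctan2(d[0],d[1])).round(2),'x at y=-.1635:',(q0[0]+d[0]/d[1]*(-.1635-q0[1])).round(4))
cv2.imwrite('pics/w3.png',cams.snapshot('side')[140:310,260:430,::-1].repeat(3,0).repeat(3,1))
```

```text
5.2 [ 0.50407144 -0.16210442  0.07810466] [0.73856161 0.6073811  0.12277976] 0.6989283157048719
[271. 194. 311. 206.] 15.88 x at y=-.1635: 0.4627
```

View pics/w3.png

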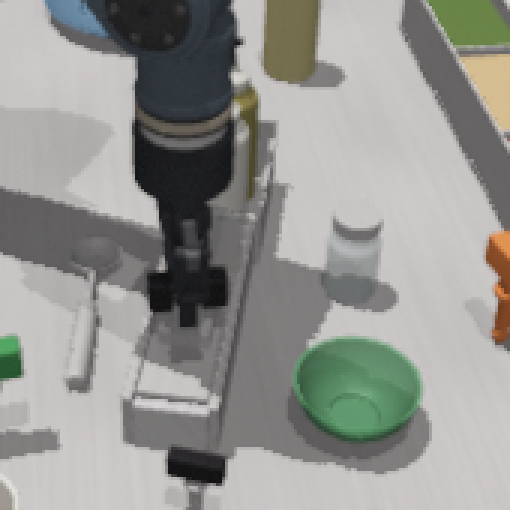

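The fingers straddle the bar (crop 188,290) and clear everything else. Closing.

Request:
move_arm(targets=[{"dx":0,"dy":0,"dz":0,"rx":0,"ry":0,"rz":0},{"dx":0,"dy":0,"dz":0,"rx":0,"ry":0,"rz":0},{"dx":0,"dy":0,"dz":0,"rx":0,"ry":0,"rz":0},{"dx":0,"dy":0,"dz":0,"rx":0,"ry":0,"rz":0},{"dx":0,"dy":0,"dz":0,"rx":0,"ry":0,"rz":0},{"dx":0,"dy":0,"dz":0,"rx":0,"ry":0,"rz":0},{"dx":0,"dy":0,"dz":0,"rx":0,"ry":0,"rz":0},{"dx":0,"dy":0,"dz":0,"rx":0,"ry":0,"rz":0},{"dx":0,"dy":0,"dz":0,"rx":0,"ry":0,"rz":0},{"dx":0,"dy":0,"dz":0,"rx":0,"ry":0,"rz":0}], claw=0, newtons=70)

```text
t: 6.5
tcp_pos: [0.5052, -0.1634, 0.0796]
tool_rot: [-0.001, 1.0, -0.001, 0.001]
force: [-1.1, -4.0, 5.7]
finger_gap: 0.222
gripper_force: 68.7
```

Run:
```python
from h import *
m=cams.camera_model('top')
im=cv2.imread('pics/top0.png')
# rack outline via lip lines
g=cv2.resize(cv2.cvtColor(im,6)[155:240,255:425],None,fx=4,fy=4,interpolation=cv2.INTER_CUBIC)
for a in cv2.createLineSegmentDetector().detect(g)[0][:,0]:
    if np.hypot(a[2]-a[0],a[3]-a[1])>60:
        p=a/4+np.array([255,155,255,155]);q0=ray(m,p[0],p[1],.053);q1=ray(m,p[2],p[3],.053);d=q1-q0
        if d[1]<0:d=-d
        an=np.degrees(np.arctan2(d[0],d[1]))
        if 5<an<25: print(p.round(),an.round(1))
for u,v in((285,182),(304,188)):print(ray(m,u,v,.16).round(3))
print(sensors.sense()['ft_torque'])
```

```text
[271. 194. 311. 206.] 15.9
[390. 202. 372. 197.] 16.2
[359. 220. 339. 214.] 15.5
[364. 235. 334. 230.] 8.3
[335. 233. 350. 236.] 10.1
[0.568 0.069 0.16 ]
[0.551 0.014 0.16 ]
[-0.51353239  0.15633705 -0.00064128]
```

Request:
move_arm(targets=[{"dx":0.04,"dy":-0.04,"dz":0.1,"rx":0,"ry":0,"rz":0},{"dx":0,"dy":0,"dz":0.1,"rx":0,"ry":0,"rz":0},{"dx":0,"dy":0,"dz":0.2,"rx":0,"ry":0,"rz":0},{"dx":0,"dy":0,"dz":0.2,"rx":0,"ry":0,"rz":0},{"dx":0,"dy":0,"dz":0.3,"rx":0,"ry":0,"rz":0},{"dx":0,"dy":0,"dz":0.3,"rx":0,"ry":0,"rz":0},{"dx":0,"dy":0,"dz":0.3,"rx":0,"ry":0,"rz":0},{"dx":0,"dy":0,"dz":0.2,"rx":0,"ry":0,"rz":0},{"dx":0,"dy":0,"dz":0.1,"rx":0,"ry":0,"rz":0},{"dx":0,"dy":0,"dz":0,"rx":0,"ry":0,"rz":0}])

```text
t: 7.75
tcp_pos: [0.5055, -0.1634, 0.1239]
tool_rot: [-0.001, 1.0, 0.0, 0.0]
force: [-0.6, -0.5, -2.6]
finger_gap: 0.22
gripper_force: 71.2
```

Run:
```python
from h import *
print(sensors.sense())
cv2.imwrite('pics/s4.png',cams.snapshot('side')[190:290,270:370,::-1].repeat(5,0).repeat(5,1))
```

```text
{'t': 7.75, 'q': array([-5.23193972e-01,  5.60472932e-01,  1.76565656e+00,  1.36118146e-04,
        8.15349823e-01, -2.09605960e+00]), 'qd': array([-0.00109572,  0.00778744,  0.00479288, -0.00215254, -0.00341298,
        0.00064852]), 'tau': array([ 3.46620299e-02, -4.04802740e+01, -1.19480824e+01,  4.03058133e-03,
        6.74947209e-03, -2.18528265e-05]), 'tcp_pos': array([ 0.50553486, -0.16342213,  0.12394591]), 'tool_rot': array([-9.87991760e-04,  9.99999509e-01,  1.45290949e-05,  7.38580667e-05]), 'force': array([-0.55991817, -0.52085471, -2.6326516 ]), 'ft_torque': array([ 0.01467769, -0.01531101, -0.04727797]), 'gripper_force': 71.15652322769165, 'finger_gap': 0.2200871733989289}
```

View pics/s4.png

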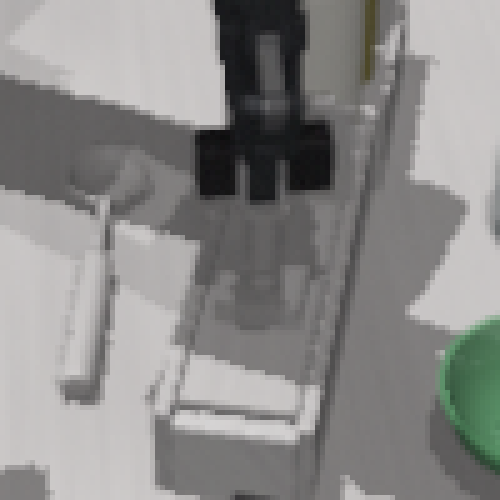

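The crop shows the grip held and the pin lifted: bar at (262,160), shank visible above the block. Tip is about 54 mm up. Sliding 44 mm along the rail.

Request:
move_arm(targets=[{"dx":0.06,"dy":0.21,"dz":0,"rx":0,"ry":0,"rz":0},{"dx":0.06,"dy":0.21,"dz":0,"rx":0,"ry":0,"rz":0},{"dx":0.06,"dy":0.21,"dz":0,"rx":0,"ry":0,"rz":0},{"dx":0.06,"dy":0.21,"dz":0,"rx":0,"ry":0,"rz":0},{"dx":0.06,"dy":0.21,"dz":0,"rx":0,"ry":0,"rz":0},{"dx":0.06,"dy":0.21,"dz":0,"rx":0,"ry":0,"rz":0},{"dx":0.06,"dy":0.21,"dz":0,"rx":0,"ry":0,"rz":0},{"dx":0.06,"dy":0.21,"dz":0,"rx":0,"ry":0,"rz":0},{"dx":0,"dy":0,"dz":0,"rx":0,"ry":0,"rz":0},{"dx":0,"dy":0,"dz":0,"rx":0,"ry":0,"rz":0}])

```text
t: 9.05
tcp_pos: [0.5176, -0.121, 0.1239]
tool_rot: [-0.001, 1.0, 0.0, 0.0]
force: [-0.9, -0.2, -2.3]
finger_gap: 0.224
gripper_force: 71.1
```

Request:
move_arm(targets=[{"dx":0,"dy":0,"dz":-0.1,"rx":0,"ry":0,"rz":0},{"dx":0,"dy":0,"dz":-0.1,"rx":0,"ry":0,"rz":0},{"dx":0,"dy":0,"dz":-0.1,"rx":0,"ry":0,"rz":0},{"dx":0,"dy":0,"dz":-0.08,"rx":0,"ry":0,"rz":0},{"dx":0,"dy":0,"dz":-0.05,"rx":0,"ry":0,"rz":0},{"dx":0,"dy":0,"dz":-0.05,"rx":0,"ry":0,"rz":0},{"dx":0,"dy":0,"dz":0,"rx":0,"ry":0,"rz":0},{"dx":0,"dy":0,"dz":0,"rx":0,"ry":0,"rz":0},{"dx":0,"dy":0,"dz":0,"rx":0,"ry":0,"rz":0},{"dx":0,"dy":0,"dz":0,"rx":0,"ry":0,"rz":0}])

```text
t: 10.3
tcp_pos: [0.5177, -0.1216, 0.1143]
tool_rot: [-0.001, 1.0, -0.0, 0.001]
force: [-3.7, 2.0, 17.2]
finger_gap: 0.221
gripper_force: 74.1
```

Request:
move_arm(targets=[{"dx":0,"dy":0,"dz":0.05,"rx":0,"ry":0,"rz":0},{"dx":0.01,"dy":0.03,"dz":0,"rx":0,"ry":0,"rz":0},{"dx":0.01,"dy":0.03,"dz":0,"rx":0,"ry":0,"rz":0},{"dx":0.01,"dy":0.03,"dz":0,"rx":0,"ry":0,"rz":0},{"dx":0.01,"dy":0.03,"dz":0,"rx":0,"ry":0,"rz":0},{"dx":0.01,"dy":0.03,"dz":0,"rx":0,"ry":0,"rz":0},{"dx":0.0,"dy":0.03,"dz":0,"rx":0,"ry":0,"rz":0},{"dx":0.01,"dy":0.03,"dz":0,"rx":0,"ry":0,"rz":0},{"dx":0,"dy":0,"dz":0,"rx":0,"ry":0,"rz":0},{"dx":0,"dy":0,"dz":0,"rx":0,"ry":0,"rz":0}])

```text
t: 11.55
tcp_pos: [0.5187, -0.1193, 0.1145]
tool_rot: [-0.002, 1.0, -0.003, -0.0]
force: [-5.8, -7.9, 8.7]
finger_gap: 0.222
gripper_force: 72.5
```

Request:
move_arm(targets=[{"dx":0,"dy":0,"dz":0.02,"rx":0,"ry":0,"rz":0},{"dx":0.01,"dy":0.03,"dz":0,"rx":0,"ry":0,"rz":0},{"dx":0.01,"dy":0.03,"dz":0,"rx":0,"ry":0,"rz":0},{"dx":0.01,"dy":0.03,"dz":0,"rx":0,"ry":0,"rz":0},{"dx":0,"dy":0.03,"dz":0,"rx":0,"ry":0,"rz":0},{"dx":0.01,"dy":0.03,"dz":0,"rx":0,"ry":0,"rz":0},{"dx":0.0,"dy":0,"dz":0,"rx":0,"ry":0,"rz":0},{"dx":0,"dy":0,"dz":0,"rx":0,"ry":0,"rz":0},{"dx":0,"dy":0,"dz":0,"rx":0,"ry":0,"rz":0},{"dx":0,"dy":0,"dz":0,"rx":0,"ry":0,"rz":0}])

```text
t: 12.8
tcp_pos: [0.5198, -0.1151, 0.1145]
tool_rot: [-0.002, 1.0, -0.002, -0.0]
force: [-4.0, -5.8, 5.5]
finger_gap: 0.225
gripper_force: 72.0
```

Request:
move_arm(targets=[{"dx":0.01,"dy":0.03,"dz":0,"rx":0,"ry":0,"rz":0},{"dx":0.01,"dy":0.03,"dz":0,"rx":0,"ry":0,"rz":0},{"dx":0.01,"dy":0.03,"dz":0,"rx":0,"ry":0,"rz":0},{"dx":0,"dy":0.03,"dz":0,"rx":0,"ry":0,"rz":0},{"dx":0.01,"dy":0.03,"dz":0,"rx":0,"ry":0,"rz":0},{"dx":0.0,"dy":0,"dz":0,"rx":0,"ry":0,"rz":0},{"dx":0,"dy":0,"dz":0,"rx":0,"ry":0,"rz":0},{"dx":0,"dy":0,"dz":0,"rx":0,"ry":0,"rz":0},{"dx":0,"dy":0,"dz":0,"rx":0,"ry":0,"rz":0},{"dx":0,"dy":0,"dz":0,"rx":0,"ry":0,"rz":0}])

```text
t: 14.05
tcp_pos: [0.5209, -0.1113, 0.1145]
tool_rot: [-0.002, 1.0, -0.002, -0.0]
force: [-4.3, -6.9, 6.7]
finger_gap: 0.222
gripper_force: 72.0
```

Request:
move_arm(targets=[{"dx":0.01,"dy":0.03,"dz":0,"rx":0,"ry":0,"rz":0},{"dx":0.01,"dy":0.03,"dz":0,"rx":0,"ry":0,"rz":0},{"dx":0.01,"dy":0.03,"dz":0,"rx":0,"ry":0,"rz":0},{"dx":0,"dy":0.03,"dz":0,"rx":0,"ry":0,"rz":0},{"dx":0.01,"dy":0.03,"dz":0,"rx":0,"ry":0,"rz":0},{"dx":0.0,"dy":0,"dz":0,"rx":0,"ry":0,"rz":0},{"dx":0,"dy":0,"dz":0,"rx":0,"ry":0,"rz":0},{"dx":0,"dy":0,"dz":0,"rx":0,"ry":0,"rz":0},{"dx":0,"dy":0,"dz":0,"rx":0,"ry":0,"rz":0},{"dx":0,"dy":0,"dz":0,"rx":0,"ry":0,"rz":0}])

```text
t: 15.3
tcp_pos: [0.5219, -0.1074, 0.1145]
tool_rot: [-0.002, 1.0, -0.002, -0.0]
force: [-3.7, -5.9, 4.5]
finger_gap: 0.22
gripper_force: 72.1
```

Request:
move_arm(targets=[{"dx":0.01,"dy":0.03,"dz":-0.02,"rx":0,"ry":0,"rz":0},{"dx":0.01,"dy":0.03,"dz":0,"rx":0,"ry":0,"rz":0},{"dx":0.01,"dy":0.03,"dz":0,"rx":0,"ry":0,"rz":0},{"dx":0,"dy":0.03,"dz":0,"rx":0,"ry":0,"rz":0},{"dx":0.01,"dy":0.03,"dz":0,"rx":0,"ry":0,"rz":0},{"dx":0.0,"dy":0,"dz":0,"rx":0,"ry":0,"rz":0},{"dx":0,"dy":0,"dz":0,"rx":0,"ry":0,"rz":0},{"dx":0,"dy":0,"dz":0,"rx":0,"ry":0,"rz":0},{"dx":0,"dy":0,"dz":0,"rx":0,"ry":0,"rz":0},{"dx":0,"dy":0,"dz":0,"rx":0,"ry":0,"rz":0}])

```text
t: 16.55
tcp_pos: [0.5231, -0.1034, 0.1141]
tool_rot: [-0.002, 1.0, -0.002, 0.0]
force: [-3.4, -4.4, 6.1]
finger_gap: 0.221
gripper_force: 72.2
```

Request:
move_arm(targets=[{"dx":0.01,"dy":0.03,"dz":0,"rx":0,"ry":0,"rz":0},{"dx":0.01,"dy":0.03,"dz":0,"rx":0,"ry":0,"rz":0},{"dx":0.01,"dy":0.03,"dz":-0.02,"rx":0,"ry":0,"rz":0},{"dx":0,"dy":0.03,"dz":0,"rx":0,"ry":0,"rz":0},{"dx":0,"dy":0,"dz":0,"rx":0,"ry":0,"rz":0},{"dx":0.0,"dy":0,"dz":0,"rx":0,"ry":0,"rz":0},{"dx":0,"dy":0,"dz":0,"rx":0,"ry":0,"rz":0},{"dx":0,"dy":0,"dz":0,"rx":0,"ry":0,"rz":0},{"dx":0,"dy":0,"dz":0,"rx":0,"ry":0,"rz":0},{"dx":0,"dy":0,"dz":0,"rx":0,"ry":0,"rz":0}])

```text
t: 17.8
tcp_pos: [0.5237, -0.0981, 0.1125]
tool_rot: [-0.001, 1.0, 0.0, -0.0]
force: [0.2, -0.5, -0.7]
finger_gap: 0.224
gripper_force: 71.1
```

It has dropped in at about 68 mm. Lowering further to feel it.

Request:
move_arm(targets=[{"dx":0,"dy":0,"dz":-0.08,"rx":0,"ry":0,"rz":0},{"dx":0,"dy":0,"dz":-0.08,"rx":0,"ry":0,"rz":0},{"dx":0,"dy":0,"dz":-0.08,"rx":0,"ry":0,"rz":0},{"dx":0,"dy":0,"dz":0,"rx":0,"ry":0,"rz":0},{"dx":0,"dy":0,"dz":0,"rx":0,"ry":0,"rz":0},{"dx":0,"dy":0,"dz":0,"rx":0,"ry":0,"rz":0},{"dx":0,"dy":0,"dz":0,"rx":0,"ry":0,"rz":0},{"dx":0,"dy":0,"dz":0,"rx":0,"ry":0,"rz":0},{"dx":0,"dy":0,"dz":0,"rx":0,"ry":0,"rz":0},{"dx":0,"dy":0,"dz":0,"rx":0,"ry":0,"rz":0}])

```text
t: 19.05
tcp_pos: [0.5236, -0.0982, 0.1066]
tool_rot: [-0.001, 1.0, 0.0, -0.0]
force: [-1.9, -0.2, -2.8]
finger_gap: 0.228
gripper_force: 71.1
```

Request:
move_arm(targets=[{"dx":0,"dy":0,"dz":-0.08,"rx":0,"ry":0,"rz":0},{"dx":0,"dy":0,"dz":-0.08,"rx":0,"ry":0,"rz":0},{"dx":0,"dy":0,"dz":-0.08,"rx":0,"ry":0,"rz":0},{"dx":0,"dy":0,"dz":-0.08,"rx":0,"ry":0,"rz":0},{"dx":0,"dy":0,"dz":-0.08,"rx":0,"ry":0,"rz":0},{"dx":0,"dy":0,"dz":-0.08,"rx":0,"ry":0,"rz":0},{"dx":0,"dy":0,"dz":0,"rx":0,"ry":0,"rz":0},{"dx":0,"dy":0,"dz":0,"rx":0,"ry":0,"rz":0},{"dx":0,"dy":0,"dz":0,"rx":0,"ry":0,"rz":0},{"dx":0,"dy":0,"dz":0,"rx":0,"ry":0,"rz":0}])

```text
t: 20.3
tcp_pos: [0.5237, -0.0983, 0.0945]
tool_rot: [-0.001, 1.0, -0.0, -0.0]
force: [-0.3, -1.6, -2.5]
finger_gap: 0.22
gripper_force: 71.2
```

Entering freely with the tip at about 25 mm. Pushing past the catch to home (TCP about 0.079).

Request:
move_arm(targets=[{"dx":0,"dy":0,"dz":-0.1,"rx":0,"ry":0,"rz":0},{"dx":0,"dy":0,"dz":-0.1,"rx":0,"ry":0,"rz":0},{"dx":0,"dy":0,"dz":-0.1,"rx":0,"ry":0,"rz":0},{"dx":0,"dy":0,"dz":-0.1,"rx":0,"ry":0,"rz":0},{"dx":0,"dy":0,"dz":-0.1,"rx":0,"ry":0,"rz":0},{"dx":0,"dy":0,"dz":-0.1,"rx":0,"ry":0,"rz":0},{"dx":0,"dy":0,"dz":-0.05,"rx":0,"ry":0,"rz":0},{"dx":0,"dy":0,"dz":0,"rx":0,"ry":0,"rz":0},{"dx":0,"dy":0,"dz":0,"rx":0,"ry":0,"rz":0},{"dx":0,"dy":0,"dz":0,"rx":0,"ry":0,"rz":0}])

```text
t: 21.55
tcp_pos: [0.5239, -0.0983, 0.0796]
tool_rot: [-0.001, 1.0, -0.0, 0.0]
force: [-2.7, -1.9, 10.8]
finger_gap: 0.221
gripper_force: 72.9
```

Request:
move_arm(targets=[{"dx":0,"dy":0,"dz":-0.05,"rx":0,"ry":0,"rz":0},{"dx":0,"dy":0,"dz":0,"rx":0,"ry":0,"rz":0},{"dx":0,"dy":0,"dz":0,"rx":0,"ry":0,"rz":0},{"dx":0,"dy":0,"dz":0,"rx":0,"ry":0,"rz":0},{"dx":0,"dy":0,"dz":0,"rx":0,"ry":0,"rz":0},{"dx":0,"dy":0,"dz":0,"rx":0,"ry":0,"rz":0},{"dx":0,"dy":0,"dz":0,"rx":0,"ry":0,"rz":0},{"dx":0,"dy":0,"dz":0,"rx":0,"ry":0,"rz":0},{"dx":0,"dy":0,"dz":0.05,"rx":0,"ry":0,"rz":0},{"dx":0,"dy":0,"dz":0.03,"rx":0,"ry":0,"rz":0}])

```text
t: 22.8
tcp_pos: [0.524, -0.0983, 0.0796]
tool_rot: [-0.001, 1.0, -0.0, 0.0]
force: [-1.2, -1.9, 3.6]
finger_gap: 0.221
gripper_force: 71.7
```

A hard stop at the starting home height, so the flange is seated. Releasing, then up.

Request:
move_arm(targets=[{"dx":0,"dy":0,"dz":0,"rx":0,"ry":0,"rz":0},{"dx":0,"dy":0,"dz":0,"rx":0,"ry":0,"rz":0},{"dx":0,"dy":0,"dz":0,"rx":0,"ry":0,"rz":0},{"dx":0,"dy":0,"dz":0,"rx":0,"ry":0,"rz":0},{"dx":0,"dy":0,"dz":0,"rx":0,"ry":0,"rz":0},{"dx":0,"dy":0,"dz":0,"rx":0,"ry":0,"rz":0},{"dx":0,"dy":0,"dz":0,"rx":0,"ry":0,"rz":0},{"dx":0,"dy":0,"dz":0,"rx":0,"ry":0,"rz":0},{"dx":0,"dy":0,"dz":0,"rx":0,"ry":0,"rz":0},{"dx":0,"dy":0,"dz":0,"rx":0,"ry":0,"rz":0}], claw=65)

```text
t: 24.05
tcp_pos: [0.5238, -0.0983, 0.0791]
tool_rot: [-0.001, 1.0, -0.0, 0.0]
force: [-0.1, 0.2, 0.3]
finger_gap: 0.65
gripper_force: 0.0
```

Request:
move_arm(targets=[{"dx":0,"dy":0,"dz":0.2,"rx":0,"ry":0,"rz":0},{"dx":0,"dy":0,"dz":0.4,"rx":0,"ry":0,"rz":0},{"dx":0,"dy":0,"dz":0.6,"rx":0,"ry":0,"rz":0},{"dx":0,"dy":0,"dz":0.8,"rx":0,"ry":0,"rz":0},{"dx":0,"dy":0,"dz":0.8,"rx":0,"ry":0,"rz":0},{"dx":0,"dy":0,"dz":0.8,"rx":0,"ry":0,"rz":0},{"dx":0,"dy":0,"dz":0.8,"rx":0,"ry":0,"rz":0},{"dx":0,"dy":0,"dz":0.8,"rx":0,"ry":0,"rz":0},{"dx":0,"dy":0,"dz":0.4,"rx":0,"ry":0,"rz":0},{"dx":0,"dy":0,"dz":0,"rx":0,"ry":0,"rz":0}])

```text
t: 25.3
tcp_pos: [0.5242, -0.0984, 0.2202]
tool_rot: [-0.001, 1.0, -0.0, 0.001]
force: [-0.2, -0.2, -0.1]
finger_gap: 0.649
gripper_force: 0.0
```

Run:
```python
from h import *
cv2.imwrite('pics/s5.png',cams.snapshot('side')[130:310,260:440,::-1].repeat(3,0).repeat(3,1))
```

```text
(no output)
```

View pics/s5.png

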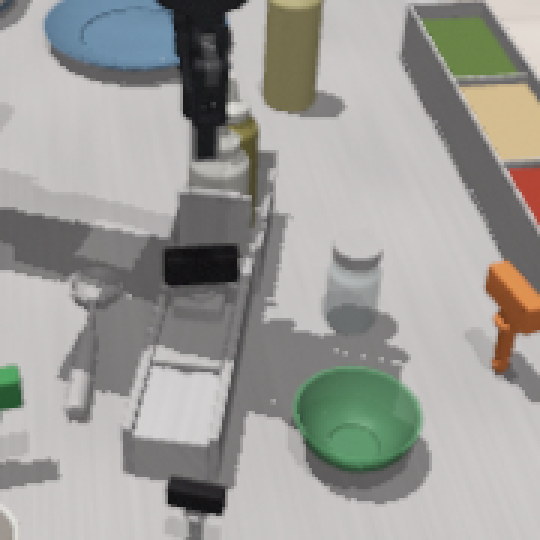

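The pin is down on the slide (bar at 200,265), the gate is against the bay with the bottles upright (220,165), and nothing else has moved. Handing in.

```bash
python3 -c "
from station import order;print(order.sign_off())"
```

```text
the job is handed in; nothing more can be done
None
```

The job is handed in (no verdict was returned): the pin is seated flange-down in the second hole, found by feel about 68 mm along. I let go of it and lifted the arm clear at 25 s; in the last picture the bottles stood upright and nothing else in view had moved.

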